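# Return toe forms and heels to their outlined trays

### The arm

A 6-joint arm with a two-finger parallel gripper is mounted at the origin on the work surface. World frame = base frame: x ahead of the robot, y to its left, z up, the work surface at z = 0. Lengths are in m, angles in rad, forces in N, time in s.
With the tool pointing down it reaches from about 0.35 to 0.8 m from the base axis. Payload 7.3 kg.
Tool frame: the origin (TCP) lies between the finger pads; the fingertips stand 25 mm ahead of it and the grasp point (between the pads) lies 6 mm ahead of it (r.tip_extent is the distance from the TCP to the fingertips, in m); z points along the fingers, y is the line along which they close (so a half turn about z gives the same grasp; the last joint's range is limited). The gripper opens to 85 mm and grips with 20 to 120 N. Pads are 22 mm wide; open, the fingers measure 114 mm over their backs; the gripper's body (76 mm by 85 mm) begins 54 mm behind the grasp point. The pads swing forward as they close: fully open they stand 13 mm farther back than shut.
Start: joints at [-1.402, 0.342, 1.524, -0, 1.275, -0.146], TCP at [0.163, -0.499, 0.256] pointing down, gripper open.
Joint ranges: [-2.53, 2.53], [-0.77, 2.02], [0.04, 2.7], [-1, 4.14], [0.28, 2.66], [-3.11, 3.11]. Speed limits (rad/s): [2.57, 2.57, 3.14, 3.14, 3.14, 3.14].

### API

Orientations are given as a unit quaternion [x, y, z, w].
In Python, from workcell import r, command_gripper, optics gives the robot as it stands. The module is installed in compiled form; this text tells all that it offers. Calls block until the motion is done:
- r.reach(position, orientation): joint-space move of the TCP to a pose.
- r.move_straight(position, orientation=None, speed=0.15, max_force=None): straight line of the TCP; orientation=None keeps the orientation; speed is the mean speed in m/s. With max_force (N) it stops when the force on the tool has changed by that much, and returns True; else False.
- r.movej(angles): joint-space move.
- command_gripper(opening, force=None): finger opening in m; force is the grip in N (None keeps the last); returns when the fingers have stopped.
- r.hold(seconds).
- r.solve_ik(position, orientation): joint angles nearest the present ones, or None.
- r.read_state(): the state.
- optics.get_image(name): name is "scene" or "top"; returns (picture, depth): 384x512x3 uint8, red, green, blue; 384x512 float32, m along the optical axis (not along the pixel's ray), 0 where there is no reading.
- optics.camera_model(name): a dict with "K" (3x3 intrinsics, pixels), "k1" (the pictures are not rectified: a ray, as slopes to the right and down, at radius r is drawn at 1 + k1 r^2 times it, then the intrinsics apply), "R" (3x3) and "t" (3): a world point X has camera coordinates R X + t. Camera axes: x right, y down, z forward; pixel columns grow to the right and rows downward; lengths in m; the calibration is good to about 2 mm. A picture is of the moment at which its call begins. camera_model takes no time and is no camera call.
A pose or a line that the arm cannot do raises r.PlanningError and nothing moves.
- r.finish_job(): hands the job in; it is judged then, once.
The state is a dict: "time_s": time; "joint_positions": joint angles; "dq": joint speeds; "tau": joint torques, N m; "eef_pos": TCP position; "eef_rot": TCP orientation; "contact_force": force on the tool from outside, world axes, zero at the start; "torque": the same for the moment, N m; "grip_width": finger opening in m; "grip_force": force on a finger pad.
Only numpy, scipy, OpenCV 4.12 (cv2) and the standard library are available. Lean on these libraries where they do the work, as an engineer would, in place of code of your own. Each camera call takes 0.05 s, during which the arm holds its last target. There are 200 camera calls.

### The job

Clear the mixed toe forms and block heels off the shoe bench: stand each one upright in the green tray whose painted outlines match it, one piece centred in each outline (large forms in the large rings, the small form in the small ring, heels square in the D shapes). Leave the glue jar and the tack tin where they stand.

Things in the scene. Friction and masses are not known exactly. Their poses are not given: they have to be found in the camera images.
- form_large_a: large toe form: white plastic, round with a domed top, 75 mm tall; foot 60 mm in diameter up to 6 mm height, then a straight upright wall 56 mm in diameter from 10 to 50 mm height (grip it there). Loose, 0.16 kg, starts standing on the robot's side of the trays. Origin: centre of its underside, z up along its axis
- form_large_b: the other large toe form: white plastic, round with a domed top, 75 mm tall; foot 60 mm in diameter up to 6 mm height, then a straight upright wall 56 mm in diameter from 10 to 50 mm height (grip it there). Loose, 0.16 kg, starts standing on the robot's side of the trays. Origin: centre of its underside, z up along its axis
- form_small: small toe form: white plastic, round with a domed top, 52 mm tall; foot 44 mm in diameter up to 6 mm height, then a straight upright wall 41 mm in diameter from 10 to 38 mm height (grip it there), dome above. Loose, about 0.08 kg, stands on the bench at the start on the robot's side of the trays. Origin: centre of its underside, z up along its axis
- heel_a: block heel: light wood on a 6 mm black rubber foot, 55 mm tall, D-shaped from above: 44 mm wide (x), 48 mm long (y), flat end at y = -24 mm, half-round end at y = +24 mm; its flat, parallel side faces are 44 mm apart along x: grip there. Loose, 0.09 kg, starts on the robot's side of the trays, turned up to 0.6 rad from the bench's axes. Origin: centre of its underside, z up
- heel_b: the other block heel: light wood on a 6 mm black rubber foot, 55 mm tall, D-shaped from above: 44 mm wide (x), 48 mm long (y), flat end at y = -24 mm, half-round end at y = +24 mm; its flat, parallel side faces are 44 mm apart along x: grip there. Loose, 0.09 kg, starts on the robot's side of the trays, turned up to 0.6 rad from the bench's axes. Origin: centre of its underside, z up
- tray_large: shallow green tray fixed to the bench, 110 mm (x) by 160 mm (y); floor 4 mm thick, walls 4 mm thick and 12 mm high in all; turned up to 0.15 rad from the bench's axes; the three trays change places. Origin: centre of its underside, z up. Two large white ring outlines (70 mm over all, 64 mm inside) on its floor, centred at x = 0, y = -38 and y = +38 mm: one large toe form stands in each
- tray_small: shallow green tray fixed to the bench, 110 mm (x) by 160 mm (y); floor 4 mm thick, walls 4 mm thick and 12 mm high in all; turned up to 0.15 rad from the bench's axes; the three trays change places. Origin: centre of its underside, z up. One small white ring outline (54 mm over all, 48 mm inside) is painted at the centre of its floor: the small toe form stands in it
- tray_heel: shallow green tray fixed to the bench, 110 mm (x) by 160 mm (y); floor 4 mm thick, walls 4 mm thick and 12 mm high in all; turned up to 0.15 rad from the bench's axes; the three trays change places. Origin: centre of its underside, z up. Two white D-shaped outlines (48 by 52 mm inside) on its floor, centred at x = 0, y = -38 and y = +38 mm, round end towards the tray's +y
- glue_jar: bystander: amber glue jar with a black cap, 42 mm in diameter, 70 mm tall, standing loose among the forms and heels. Origin: centre of its underside
- tack_tin: bystander: flat round steel tack tin, 54 mm in diameter, 22 mm tall, lying loose among the forms and heels. Origin: centre of its underside

How it is judged:
By the outcome, as a careful person would: the job done as asked, in the order asked, and still so for the second after the job is handed in, with the robot touching nothing.
It also fails if it takes over 128 s, if anything falls off the work surface, if the arm or the gripper's body presses on something with over 40 N, if the wrist force passes 120 N, or if a joint passes its speed limit or range.

## Working session

There is one attempt and no reset: what is moved stays moved. The work goes in short steps, each a Python script; the robot and the scene stay as the last script left them, time stands still between calls to the robot, and variables do not carry over. Pictures are saved under pics/ and viewed, at most 14 in all, crops included, and the job is handed in when it is done.

```bash
mkdir -p pics; python3 - <<'E'
from workcell import r, command_gripper, optics
import cv2, numpy as np
for n in ("scene","top"):
    im,d=optics.get_image(n); cv2.imwrite(f"pics/{n}0.png",im[:,:,::-1]); np.savez(f"pics/{n}0.npz",im=im,d=d)
    m=optics.camera_model(n); print(n,m, (d>0).mean(), d.min(), d.max())
print(r.read_state()['eef_rot'], r.tip_extent)
E
```

```text
scene {'K': array([[433.87372948,   0.        , 257.63902555],
       [  0.        , 433.87372948, 187.42480311],
       [  0.        ,   0.        ,   1.        ]]), 'k1': -0.14793785497792136, 'R': array([[ 0.7439776 ,  0.66810017,  0.01181055],
       [ 0.49214596, -0.53591304, -0.68599531],
       [-0.45198416,  0.51617766, -0.7275101 ]]), 't': array([-0.40425899, -0.22136624,  1.22617683])} 0.9961496988932291 0.0 3.3967342
top {'K': array([[438.83650261,   0.        , 259.34213148],
       [  0.        , 438.83650261, 189.58458244],
       [  0.        ,   0.        ,   1.        ]]), 'k1': -0.040625209489042025, 'R': array([[ 0.01440132, -0.99970786,  0.0194112 ],
       [-0.98624302, -0.01739917, -0.16438363],
       [ 0.16467335, -0.01677682, -0.98620547]]), 't': array([-0.01320134,  0.52700074,  1.02282214])} 0.9958292643229166 0.0 2.059123
[ 9.87638424e-01  1.56747877e-01 -1.39830063e-05 -6.68725178e-04] 0.025
```

View pics/top0.png

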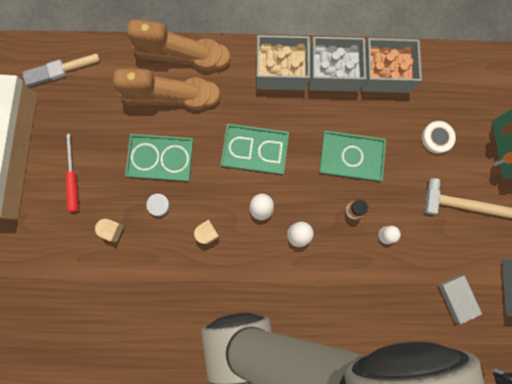

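View pics/scene0.png

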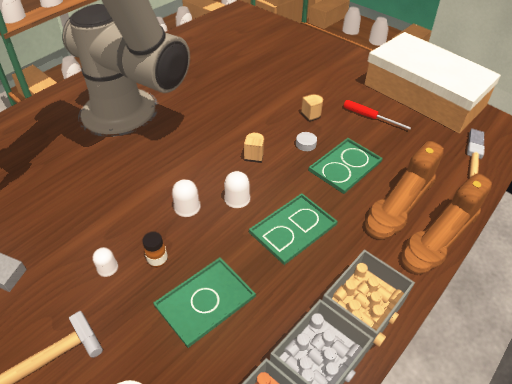

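The top picture shows the trays at about (160,158) for large rings, (255,150) for D outlines and (353,156) for the small ring. The heels are at (110,230) and (206,233), the large forms at (262,207) and (300,234), and the small form at (389,235). The jar is at (357,210) and the tin at (157,205). The scene view agrees.

```bash
cat > h.py <<'E'
import numpy as np, cv2
from workcell import r, command_gripper, optics
def proj(n,X):
    m=optics.camera_model(n); c=X@m['R'].T+m['t']; s=c[:,:2]/c[:,2:]
    s=s*(1+m['k1']*(s**2).sum(1,keepdims=True))
    return s*m['K'][0,0]+m['K'][:2,2]
def cloud(n,d):
    m=optics.camera_model(n); v,u=np.mgrid[:384,:512]
    s=cv2.undistortPoints(np.stack([u,v],-1).reshape(-1,1,2).astype(float),m['K'],np.array([m['k1'],0,0,0.]))[:,0]
    c=np.c_[s,np.ones(len(s))]*d.reshape(-1,1)
    return ((c-m['t'])@m['R']).reshape(384,512,3)
# ortho picture: world x up, y left
def ortho(n,im,z,x0,x1,y0,y1,res):
    xs=np.arange(x1,x0,-res); ys=np.arange(y1,y0,-res)
    X,Y=np.meshgrid(xs,ys,indexing='ij'); p=proj(n,np.stack([X,Y,0*X+z],-1).reshape(-1,3)).reshape(*X.shape,2).astype(np.float32)
    return cv2.remap(im,p[...,0],p[...,1],cv2.INTER_LINEAR)
E
python3 - <<'E'
from h import *
tiles=[]
for n in("top","scene"):
    f=np.load(f"pics/{n}0.npz"); P=cloud(n,f['d']); im=f['im']
    cv2.imwrite(f"pics/o_{n}.png",ortho(n,im,0.004,.27,.62,-.34,.42,.001)[:,:,::-1])
    ok=(P[...,0]>.25)&(P[...,0]<.62)&(P[...,1]>-.36)&(P[...,1]<.42)
    z=P[...,2]; print(n,'bench z median',np.median(z[ok]), 'std',z[ok&(abs(z)<.003)].std())
    # tray floor: green
    hsv=cv2.cvtColor(im,cv2.COLOR_RGB2HSV); g=(hsv[...,0]>60)&(hsv[...,0]<90)&(hsv[...,1]>100)&ok
    k,l,st,c=cv2.connectedComponentsWithStats(g.astype(np.uint8))
    for i in range(1,k):
        if st[i,4]>300: q=P[l==i]; print(' green',q.mean(0).round(4), 'z pct',np.percentile(q[:,2],[10,30,50,90]).round(4))
    o=((z>.016)&ok).astype(np.uint8)
    k,l,st,c=cv2.connectedComponentsWithStats(o)
    for i in range(1,k):
        if st[i,4]>40:
            q=P[l==i]; top=np.percentile(q[:,2],98); t=q[q[:,2]>top-.006]
            print(' obj px',c[i].round(0),st[i,4],'top z',top.round(4),'top centre',((t[:,:2].min(0)+t[:,:2].max(0))/2).round(4),t[:,:2].mean(0).round(4))
a=cv2.imread("pics/o_top.png");b=cv2.imread("pics/o_scene.png")
cv2.imwrite("pics/o.png",np.vstack([a[:290],b[:290]]))
E
```

```text
top bench z median 0.0002352338417403712 std 0.001510919952254805
 obj px [157. 204.] 373 top z 0.0255 top centre [0.4336 0.1421] [0.4887 0.2449]
 obj px [262. 206.] 444 top z 0.0758 top centre [ 0.4294 -0.0084] [ 0.4867 -0.0109]
 obj px [357. 209.] 311 top z 0.0726 top centre [ 0.427  -0.1248] [ 0.4844 -0.2424]
 obj px [108. 229.] 430 top z 0.0576 top centre [0.4235 0.357 ] [0.4253 0.357 ]
 obj px [206. 233.] 374 top z 0.0577 top centre [0.4239 0.1202] [0.421  0.1223]
 obj px [301. 233.] 456 top z 0.0759 top centre [ 0.396  -0.0568] [ 0.4221 -0.1056]
 obj px [390. 234.] 261 top z 0.0523 top centre [ 0.4239 -0.3255] [ 0.4241 -0.3253]
 obj px [245. 315.] 115 top z 0.2586 top centre [0.3008 0.026 ] [0.2594 0.0278]
 obj px [408. 364.] 5253 top z 0.7548 top centre [ 0.3069 -0.0709] [ 0.2694 -0.1279]
scene bench z median 0.0018235987250421512 std 0.0011566062579477187
 green [0.5834 0.2374 0.0072] z pct [0.0042 0.0055 0.0064 0.0125]
 green [0.5984 0.01   0.0069] z pct [0.0036 0.0047 0.0057 0.0129]
 green [ 0.5927 -0.2476  0.0066] z pct [0.0038 0.0049 0.0058 0.0123]
 obj px [169.  69.] 476 top z 0.2595 top centre [0.2525 0.0269] [0.2512 0.0264]
 obj px [312. 105.] 378 top z 0.058 top centre [0.4255 0.3554] [0.4278 0.3554]
 obj px [254. 145.] 449 top z 0.0585 top centre [0.4229 0.1196] [0.4222 0.1203]
 obj px [306. 139.] 260 top z 0.0261 top centre [0.4915 0.2447] [0.4918 0.2438]
 obj px [236. 187.] 676 top z 0.0761 top centre [ 0.4908 -0.0132] [ 0.4917 -0.0136]
 obj px [185. 196.] 678 top z 0.0766 top centre [ 0.4241 -0.1079] [ 0.4262 -0.1086]
 obj px [154. 247.] 604 top z 0.0735 top centre [ 0.4856 -0.2429] [ 0.4868 -0.2437]
 obj px [103. 259.] 419 top z 0.0538 top centre [ 0.4263 -0.3281] [ 0.4275 -0.329 ]
```

View pics/o.png

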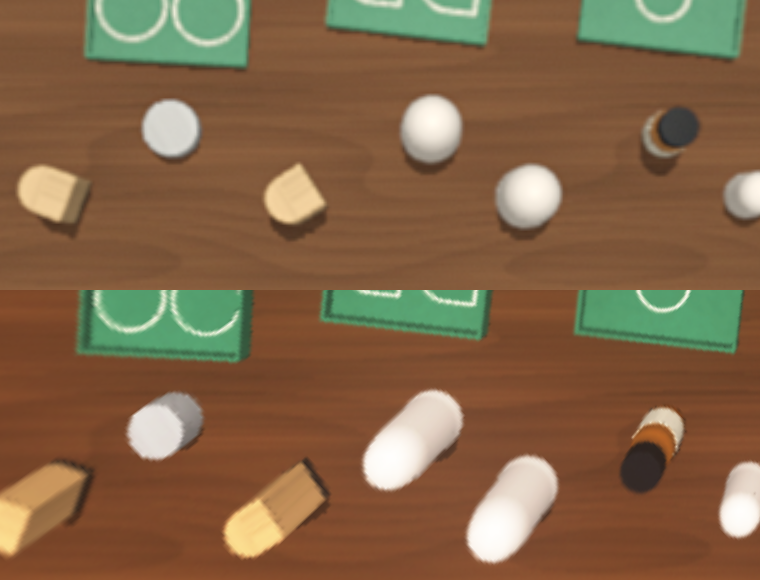

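The rectified views show heel A turned about -0.3 rad and heel B about +0.5 rad, with both round ends toward +y (left). The bench stays clear around every piece. Next I'll fit the poses precisely.

```bash
cat >> h.py <<'E'
from scipy.optimize import minimize
def dshape(w,l,n=24):   # D: flat at y=-l/2, round end at +l/2 (semicircle radius w/2)
    t=np.linspace(0,np.pi,n); R=w/2
    return np.r_[[[-R,-l/2],[R,-l/2]],np.c_[R*np.cos(t),l/2-R+R*np.sin(t)]]
def circ(d): t=np.linspace(0,2*np.pi,60); return d/2*np.c_[np.cos(t),np.sin(t)]
def rect(a,b): return np.array([[-a,-b],[a,-b],[a,b],[-a,b]])/2
def tf(P,p): c,s=np.cos(p[2]),np.sin(p[2]); return P@np.array([[c,s],[-s,c]])+p[:2]
def rings(polys,p,ext,res):  # polys: list of (poly,value)
    x1,y1,h,w=ext; m=np.zeros((h,w),np.uint8)
    for P,v in polys:
        q=tf(P,p); uv=np.c_[(y1-q[:,1])/res,(x1-q[:,0])/res]
        cv2.fillPoly(m,[np.round(uv*16).astype(np.int32)],v,lineType=cv2.LINE_AA,shift=4)
    return m
def fit(img,polys,p0,c,half,res,steps=(.005,.005,.06)):
    """img float 0..255 ortho about c; best pose of the painted model (blurred) by correlation"""
    ext=(c[0]+half,c[1]+half,*img.shape); A=cv2.GaussianBlur(img.astype(np.float32),(0,0),2.0)
    def cost(s):
        B=cv2.GaussianBlur(rings(polys,np.array(p0)+s*steps,ext,res).astype(np.float32),(0,0),2.5)
        return -np.corrcoef(A.ravel(),B.ravel())[0,1]
    b=min((minimize(cost,[0,0,k],method='Nelder-Mead',options=dict(initial_simplex=np.array([[0,0,k],[1,0,k],[0,1,k],[0,0,k+1]]),xatol=.005,fatol=1e-6)) for k in(-1,1)),key=lambda o:o.fun)
    return np.r_[np.array(p0)+b.x*steps,-b.fun]
def white(n,im,z,c,half,res=.0005):
    o=ortho(n,im,z,c[0]-half,c[0]+half,c[1]-half,c[1]+half,res).astype(float)
    return o
sh=lambda P,y:P+[0,y]
def ringpoly(f_out,f_in,ys): return [(sh(f_out,y),255) for y in ys]+[(sh(f_in,y),0) for y in ys]
OUT=dict(large=ringpoly(circ(.07),circ(.064),(-.038,.038)),small=ringpoly(circ(.054),circ(.048),(0,)),
         heel=ringpoly(dshape(.054,.058),dshape(.048,.052),(-.038,.038)))
def fit_tray(n,im,k,p0):
    o=white(n,im,.004,p0,.075); w=np.clip(o[...,0]-.5*o[...,1],0,255)  # paint is red-bright, green is not
    M=rings([(rect(.100,.150),1)],p0,(p0[0]+.075,p0[1]+.075,*w.shape),.0005); w=w*M
    return fit(w,OUT[k],p0,p0,.075,.0005)
E
python3 - <<'E'
from h import *
ims={n:np.load(f"pics/{n}0.npz") for n in("top","scene")}
T=dict(large=(.584,.236,0),heel=(.60,.009,-.07),small=(.592,-.248,-.09))
for n in ims:
    for k in T: print(n,k,fit_tray(n,ims[n]['im'],k,T[k]).round(4))
    for nm,p0 in dict(ha=(.4245,.356,-.3),hb=(.423,.12,.52)).items():
        P=cloud(n,ims[n]['d']).reshape(-1,3); q=ims[n]['im'].astype(float)
        hgt=(cloud(n,ims[n]['d'])[...,2]>.050).astype(np.uint8)*255
        o=white(n,hgt,.0565,p0,.05); o=ortho(n,hgt,.056,p0[0]-.05,p0[0]+.05,p0[1]-.05,p0[1]+.05,.0005)
        print(n,nm,fit(o,[(dshape(.044,.048),255)],p0,p0,.05,.0005,).round(4))
# top picture enlargements
im=ims['top']['im']; a=[ortho('top',im,z,x-.06,x+.06,y-.09,y+.09,.0005) for x,y,z in((.6,.009,.004),(.425,.356,.055),(.423,.12,.055),(.584,.236,.004))]
cv2.imwrite("pics/zoom.png",np.vstack([np.hstack(a[:2]),np.hstack(a[2:])])[:,:,::-1])
for n,f in ims.items():   # foot/wall circle of the white forms from z band 15..45 mm
    P=cloud(n,f['d'])
    for nm,c,R in(('la',(.49,-.012),.028),('lb',(.424,-.107),.028),('s',(.426,-.327),.0205)):
        hz=(.058 if R>.025 else .04); m=((P[...,2]>.02)&(np.hypot(P[...,0]-c[0],P[...,1]-c[1])<.045))
        q=P[m]
        q=q[(q[:,2]>.014)&(q[:,2]<(.05 if R>.025 else .037))]
        from scipy.optimize import least_squares
        s=least_squares(lambda p:np.hypot(q[:,0]-p[0],q[:,1]-p[1])-R,c,loss='soft_l1',f_scale=.001)
        print(n,nm,len(q),s.x.round(4))
E
```

```text
top large [ 0.5722  0.2328 -0.0216  0.2609]
top heel [ 0.5893  0.0151 -0.1173  0.3048]
top small [ 0.5777 -0.2372 -0.1065  0.2003]
top ha [ 0.426   0.3581 -0.3566  0.9931]
top hb [0.4198 0.124  0.5668 0.993 ]
scene large [ 0.5718  0.2328 -0.0197  0.2564]
scene heel [ 0.5889  0.02   -0.1258  0.2869]
scene small [ 0.5752 -0.2345 -0.0958  0.1833]
scene ha [ 0.4292  0.3561 -0.3462  0.9409]
scene hb [0.4221 0.1211 0.5639 0.9543]
top la 31 [ 0.4895 -0.0107]
top lb 32 [ 0.4233 -0.1065]
top s 41 [ 0.425  -0.3269]
scene la 223 [ 0.4886 -0.0109]
scene lb 221 [ 0.4225 -0.1063]
scene s 109 [ 0.4245 -0.3281]
```

View pics/zoom.png

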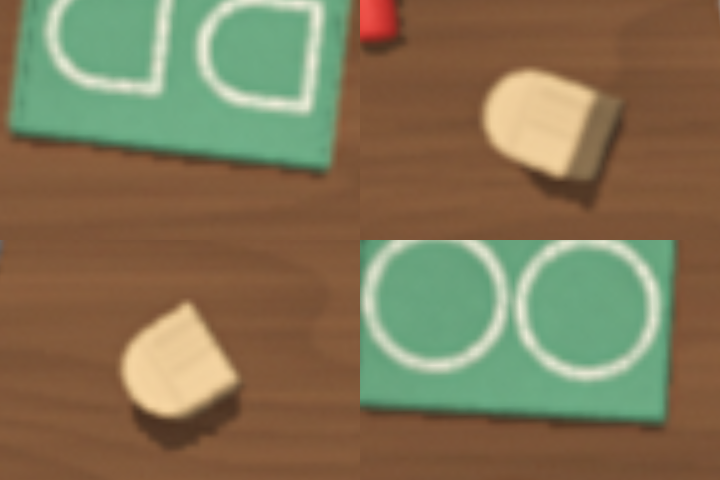

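The zooms show that both D outlines have their round ends at +y (left). My tray guesses were too low in x, so I'll refit with better starting values.

```bash
python3 - <<'E'
from h import *
T=dict(large=(.611,.250,-.02),heel=(.638,.008,-.08),small=(.63,-.245,-.09))
for n in ("top","scene"):
    f=np.load(f"pics/{n}0.npz"); hsv=cv2.cvtColor(f['im'],cv2.COLOR_RGB2HSV)
    g=((hsv[...,0]>60)&(hsv[...,0]<90)&(hsv[...,1]>80)).astype(np.uint8)*255
    P=cloud(n,f['d'])
    for k in T:
        # coarse centre from the green area, then the paint
        gm=ortho(n,g,.008,T[k][0]-.1,T[k][0]+.1,T[k][1]-.1,T[k][1]+.1,.0005)
        a=fit(gm,[(rect(.11,.16),255)],T[k],T[k],.1,.0005)
        b=fit_tray(n,f['im'],k,tuple(a[:3]))
        uv=np.round(proj(n,np.array([[b[0],b[1],.004]]))[0]).astype(int)
        print(n,k,a.round(4),b.round(4),'floor z',np.median(P[uv[1]-3:uv[1]+4,uv[0]-3:uv[0]+4,2]).round(4))
E
```

```text
top large [ 0.6115  0.2502 -0.0565  0.8252] [ 0.6128  0.2505 -0.0538  0.8152] floor z 0.0041
top heel [ 0.6385  0.0086 -0.1196  0.8368] [ 0.6395  0.0081 -0.1188  0.8106] floor z 0.0028
top small [ 0.6251 -0.2425 -0.1195  0.9234] [ 0.6263 -0.243  -0.16    0.7403] floor z 0.0034
scene large [ 0.6125  0.25   -0.057   0.8727] [ 0.6119  0.2519 -0.0524  0.9027] floor z 0.0057
scene heel [ 0.6393  0.0085 -0.1193  0.9048] [ 0.6388  0.0089 -0.1195  0.9565] floor z 0.0048
scene small [ 0.626  -0.2428 -0.1227  0.9617] [ 0.6256 -0.2429 -0.1227  0.9596] floor z 0.0062
```

```bash
cat > job.py <<'E'
from h import *
TR=dict(large=(.6123,.2512,-.054),heel=(.639,.0085,-.1195),small=(.626,-.243,-.1205))
OB=dict(la=(.489,-.0108,0),lb=(.4229,-.1064,0),s=(.4247,-.3275,0),ha=(.4276,.357,-.35),hb=(.421,.1225,.565))
Q=lambda a:[np.cos(a/2),np.sin(a/2),0,0]     # pointing down, closing line at angle a-90deg
H=np.pi/2
def go(name,tray,y,tcp,width,off=(0,0),cross=True):
    x0,y0,yaw=OB[name]; up=.13
    p=lambda z:[x0,y0,z]
    ty=TR[tray]; d=tf(np.array([[0,y]]),ty)[0]+off; t0=r.read_state()['time_s']
    command_gripper(width,30)
    if cross:
        r.reach(p(up),Q(yaw)); r.move_straight(p(tcp),speed=.2)
        command_gripper(.02,20); w=r.read_state()['grip_width']; command_gripper(width); r.move_straight(p(up if name[0]=='l' else .10),speed=.25)
        print(name,'cross width',round(w,4))
    r.reach(p(up if not cross or name[0]=='l' else .10),Q(yaw+H)); r.move_straight(p(tcp),speed=.2)
    command_gripper(.02,40); print('width',round(r.read_state()['grip_width'],4),'force',round(r.read_state()['grip_force'],1))
    r.move_straight(p(tcp+.10),speed=.25)
    r.reach([*d,tcp+.10],Q(ty[2]+H))
    print('held',round(r.read_state()['grip_width'],4))
    r.move_straight([*d,tcp+.016],speed=.2)
    s=r.move_straight([*d,tcp+.0035],speed=.03,max_force=6); st=r.read_state()
    print('stop',s,'tcp z over bench pick',round(st['eef_pos'][2]-tcp,4))
    r.hold(.2); command_gripper(width); r.move_straight([*d,tcp+.10],speed=.25)
    print('time',round(r.read_state()['time_s']-t0,1),round(r.read_state()['time_s'],1))
E
python3 - <<'E'
from job import *
go('la','large',.038,.039,.074)
for n in("top","scene"):
    im,d=optics.get_image(n); np.savez(f"pics/{n}1.npz",im=im,d=d); cv2.imwrite(f"pics/{n}1.png",im[:,:,::-1])
E
```

```text
la cross width 0.0556
width 0.0552 force 42.8
held 0.0551
stop True tcp z over bench pick 0.0057
time 10.3 10.4
```

View pics/scene1.png

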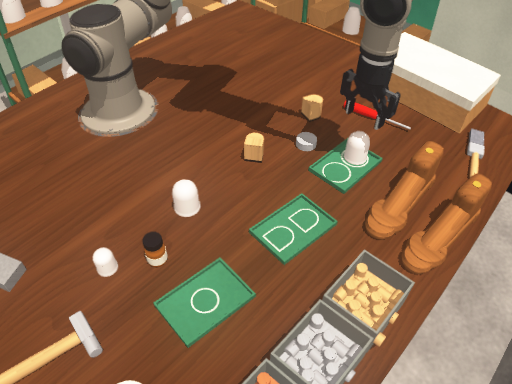

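The large form stands upright at (357,148), on the far ring of the large tray. I'll check how well it is centred.

```bash
cat >> h.py <<'E'
from scipy.optimize import least_squares
def cyl(n,d,c,R,base=.004):
    P=cloud(n,d); hi=.046 if R>.025 else .034
    m=(np.hypot(P[...,0]-c[0],P[...,1]-c[1])<R+.006)&(P[...,2]>base+.014)&(P[...,2]<base+hi); q=P[m]
    return least_squares(lambda p:np.hypot(q[:,0]-p[0],q[:,1]-p[1])-R,c,loss='soft_l1',f_scale=.001).x,len(q)
E
python3 - <<'E'
from job import *
d=tf(np.array([[0,.038]]),TR['large'])[0]; print('commanded',d.round(4))
tiles=[]
for n in("top","scene"):
    f=np.load(f"pics/{n}1.npz"); c,k=cyl(n,f['d'],d,.028); print(n,c.round(4),k)
    P=cloud(n,f['d']); m=np.hypot(P[...,0]-d[0],P[...,1]-d[1])<.04; print('top z',np.percentile(P[m][:,2],99))
    o=ortho(n,f['im'],.004,d[0]-.075,d[0]+.075,d[1]-.125,d[1]+.06,.0004).copy()
    for p,col in((tf(sh(circ(.064),.038),TR['large']),(255,0,0)),(tf(circ(.060),(*d,0)),(0,0,255))):
        cv2.polylines(o,[np.round(np.c_[(d[1]+.06-p[:,1])/.0004,(d[0]+.075-p[:,0])/.0004]).astype(int)],True,col)
    tiles.append(o)
cv2.imwrite("pics/chk1.png",np.vstack(tiles)[:,:,::-1][:,:, :]) ; print(tiles[0].shape)
cv2.imwrite("pics/chk1.png",np.hstack([cv2.resize(t,None,fx=.85,fy=.85) for t in tiles])[:,:,::-1])
E
```

```text
commanded [0.6144 0.2891]
top [0.6151 0.2913] 87
top z 0.47127357173785317
scene [0.6136 0.2902] 220
top z 0.37249036728917884
(375, 463, 3)
```

View pics/chk1.png

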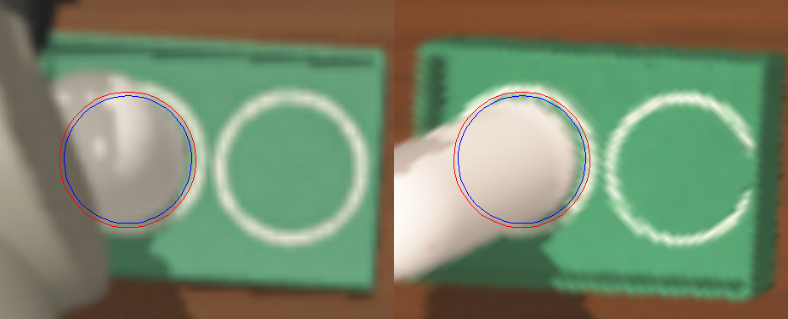

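The scene camera puts the form within about 0.5 mm of the ring centre, while the arm blocks the top view. I'll continue with the other pieces.

```bash
python3 - <<'E'
from job import *
go('lb','large',-.038,.039,.074)
go('ha','heel',.038,.036,.066)
go('hb','heel',-.038,.036,.066)
go('s','small',0,.031,.060)
r.reach([.163,-.499,.256],Q(.315))
print(r.read_state()['time_s'])
for n in("top","scene"):
    im,d=optics.get_image(n); np.savez(f"pics/{n}2.npz",im=im,d=d); cv2.imwrite(f"pics/{n}2.png",im[:,:,::-1])
    for nm,t,y,R in(('la','large',.038,.028),('lb','large',-.038,.028),('s','small',0,.0205)):
        c=tf(np.array([[0,y]]),TR[t])[0]; q,k=cyl(n,d,c,R); print(n,nm,'off mm',((q-c)*1e3).round(1),k)
    hgt=(cloud(n,d)[...,2]>.054).astype(np.uint8)*255
    for y in(.038,-.038):
        c=tf(np.array([[0,y]]),TR['heel'])[0]; p0=(*c,TR['heel'][2])
        o=ortho(n,hgt,.060,c[0]-.036,c[0]+.036,c[1]-.036,c[1]+.036,.0005)
        print(n,'heel',y,(fit(o,[(dshape(.044,.048),255)],p0,p0,.036,.0005)[:3]-p0).round(4))
a=cv2.imread("pics/top2.png")[100:200,110:400]
cv2.imwrite("pics/c2.png",cv2.resize(a,None,fx=2.7,fy=2.7,interpolation=cv2.INTER_CUBIC))
b=cv2.imread("pics/scene2.png")[100:350,140:390]
cv2.imwrite("pics/d2.png",cv2.resize(b,None,fx=2.4,fy=2.4,interpolation=cv2.INTER_CUBIC))
E
```

```text
lb cross width 0.0555
width 0.0552 force 42.1
held 0.0552
stop True tcp z over bench pick 0.0055
time 9.9 20.4
ha cross width 0.0476
width 0.0436 force 41.3
held 0.0437
stop True tcp z over bench pick 0.0056
time 10.0 30.4
hb cross width 0.0472
width 0.0438 force 41.2
held 0.0438
stop True tcp z over bench pick 0.0053
time 8.7 39.0
s cross width 0.0403
width 0.0398 force 40.8
held 0.0401
stop True tcp z over bench pick 0.0058
time 9.0 48.0
49.9667
top la off mm [0.8 2.3] 89
top lb off mm [0.7 1.9] 82
top s off mm [1.3 0.3] 37
top heel 0.038 [-0.0005  0.0014 -0.0045]
top heel -0.038 [-0.0007  0.0013  0.0064]
scene la off mm [-0.4  1.2] 173
scene lb off mm [0.6 2. ] 226
scene s off mm [0.5 2. ] 116
scene heel 0.038 [ 0.0013 -0.001   0.0257]
scene heel -0.038 [ 0.0009 -0.0012  0.0335]
```

View pics/c2.png

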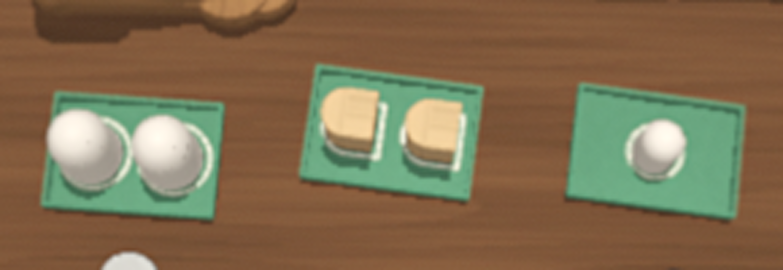

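View pics/d2.png

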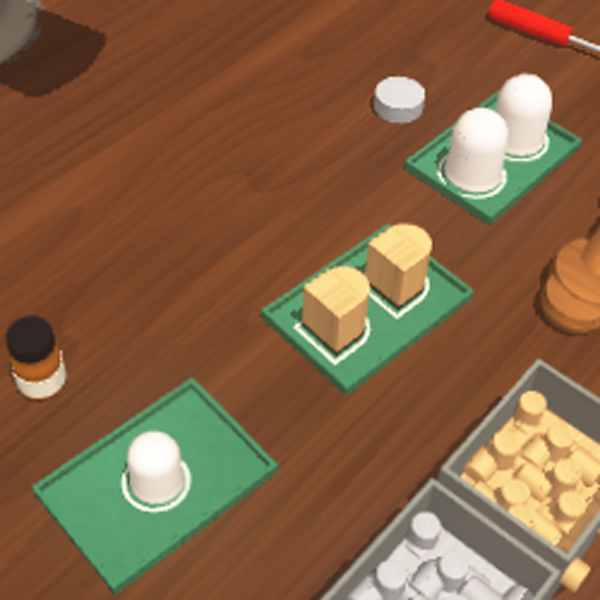

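All five pieces stand in the right outlines, and the jar (38,358) and tin (400,98) are untouched. The offsets read 1–2 mm but include camera bias. I'll fit projected silhouettes against each camera's own outline fit, which cancels that bias.

```bash
cat > chk.py <<'E'
from job import *
CT={'top':dict(large=(.6128,.2505,-.054),heel=(.6395,.0081,-.119),small=(.6263,-.2430,-.12)),
    'scene':dict(large=(.6119,.2519,-.0525),heel=(.6388,.0089,-.1195),small=(.6256,-.2429,-.1227))}
def body(k):
    if k=='heel': return [(dshape(.044,.048),.010),(dshape(.044,.048),.059)]
    if k=='large': L=[(.06,.004),(.06,.010),(.056,.014),(.056,.054)]; b,h,R=.054,.025,.028
    else: L=[(.044,.004),(.044,.010),(.041,.014),(.041,.042)]; b,h,R=.042,.014,.0205
    L+=[(2*R*np.cos(t),b+h*np.sin(t)) for t in np.linspace(.2,1.5,7)]
    return [(circ(d),z) for d,z in L]
S=6
def sil(n,k,p,o,shape):
    pts=np.vstack([proj(n,np.c_[tf(P,p),np.full(len(P),z)]) for P,z in body(k)])
    return cv2.convexHull(np.round(((pts-o+.5)*S-.5)*16).astype(np.int32))
def measure(n,im,k,y):
    T=CT[n][k]; c=tf(np.array([[0,y]]),T)[0]
    pc=proj(n,np.array([[*c,.03]]))[0]; w=24 if n=='top' else 36; o=np.round(pc-w).astype(int)
    pa=im[o[1]:o[1]+2*w,o[0]:o[0]+2*w].astype(float)
    sat=pa.max(2)-pa.min(2)
    A=np.clip(pa[...,0]-70,0,110); A=cv2.GaussianBlur(A,(0,0),.7)
    def pp(P,z=.004): return np.round(((proj(n,np.c_[P,np.full(len(P),z)])-o+.5)*S-.5)*16).astype(np.int32)
    base=np.zeros((2*w*S,2*w*S),np.uint8)
    for P,v in OUT[k]: cv2.fillPoly(base,[pp(tf(P,T))],int(v*.7),shift=4,lineType=cv2.LINE_AA)
    # weight: near silhouette only
    W=np.zeros_like(base); cv2.fillConvexPoly(W,sil(n,k,(*c,T[2]),o,0),255,shift=4); 
    W=cv2.dilate(W,np.ones((3*2*S+1,)*2))
    if k!='small':
        V=np.zeros_like(base); cv2.fillConvexPoly(V,sil(n,k,(*tf(np.array([[0,-y]]),T)[0],T[2]),o,0),255,shift=4); W[cv2.dilate(V,np.ones((2*S,2*S)))>0]=0
    W=cv2.resize(W,(2*w,2*w),interpolation=cv2.INTER_AREA)>200
    def cost(s):
        M=base.copy()
        if k=='heel':
            R=np.vstack([pp(tf(dshape(.044,.048),(c[0]+s[0]*.001,c[1]+s[1]*.001,T[2]+s[2]*.02)),z) for z in(.004,.010)])
            cv2.fillConvexPoly(M,cv2.convexHull(R),0,shift=4)
        cv2.fillConvexPoly(M,sil(n,k,(c[0]+s[0]*.001,c[1]+s[1]*.001,T[2]+s[2]*.02),o,0),255,shift=4,lineType=cv2.LINE_AA)
        B=cv2.GaussianBlur(cv2.resize(M,(2*w,2*w),interpolation=cv2.INTER_AREA).astype(float),(0,0),.9)
        return -np.corrcoef(A[W],B[W])[0,1]
    nd=3 if k=='heel' else 2; f=lambda x:cost(np.r_[x,0][:3])
    b=minimize(f,np.zeros(nd),method='Nelder-Mead',options=dict(initial_simplex=np.vstack([np.zeros(nd),2*np.eye(nd)])-.5,xatol=.02,fatol=1e-6))
    return np.r_[b.x,-b.fun]
E
python3 - <<'E'
from chk import *
for n in("top","scene"):
    im=np.load(f"pics/{n}2.npz")['im']
    for k,y in(('large',.038),('large',-.038),('small',0),('heel',.038),('heel',-.038)): print(n,k,y,measure(n,im,k,y).round(2))
E
```

```text
top large 0.038 [0.84 1.85 0.86]
top large -0.038 [0.68 2.49 0.85]
top small 0 [0.95 1.74 0.88]
top heel 0.038 [ 2.5   1.41 -0.92  0.82]Traceback (most recent call last):
  File "<stdin>", line 4, in <module>
  File "chk.py", line 38, in measure
    b=minimize(f,np.zeros(nd),method='Nelder-Mead',options=dict(initial_simplex=np.vstack([np.zeros(nd),2*np.eye(nd)])-.5,xatol=.02,fatol=1e-6))
    res = _minimize_neldermead(fun, x0, args, callback, bounds=bounds,
                               **options)
    fxr = func(xr)
    fx = function(np.copy(x), *(wrapper_args + args))
  File "chk.py", line 37, in <lambda>
    nd=3 if k=='heel' else 2; f=lambda x:cost(np.r_[x,0][:3])
                                         ~~~~^^^^^^^^^^^^^^^^
  File "chk.py", line 34, in cost
    cv2.fillConvexPoly(M,sil(n,k,(c[0]+s[0]*.001,c[1]+s[1]*.001,T[2]+s[2]*.02),o,0),255,shift=4,lineType=cv2.LINE_AA)
                         ~~~^^^^^^^^^^^^^^^^^^^^^^^^^^^^^^^^^^^^^^^^^^^^^^^^^^^^^^^
  File "chk.py", line 12, in sil
    pts=np.vstack([proj(n,np.c_[tf(P,p),np.full(len(P),z)]) for P,z in body(k)])
                   ~~~~^^^^^^^^^^^^^^^^^^^^^^^^^^^^^^^^^^^^
  File "h.py", line 4, in proj
    m=optics.camera_model(n); c=X@m['R'].T+m['t']; s=c[:,:2]/c[:,2:]
ValueError: time passes only in moves, steps and waits
```

The silhouette fits are noisy but hint at about +2 mm in y. I'll look at the gaps directly.

```bash
cat > z.py <<'E'
from chk import *
import sys
t=[]
for n in("scene","top"):
    im=np.load(f"pics/{n}{sys.argv[1]}.npz")['im']
    for k,y in(('large',.038),('large',-.038),('small',0),('heel',.038),('heel',-.038)):
        c=tf(np.array([[0,y]]),CT[n][k])[0]
        o=np.round(proj(n,np.array([[*c,.015]]))[0]).astype(int)-22
        t.append(cv2.resize(im[o[1]:o[1]+44,o[0]:o[0]+44],(264,264),interpolation=cv2.INTER_CUBIC))
cv2.imwrite(f"pics/z{sys.argv[1]}.png",np.vstack([np.hstack(t[:3]),np.hstack([*t[3:5],t[7]])])[:,:,::-1])
E
python3 z.py 2
```

```text
(no output)
```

View pics/z2.png

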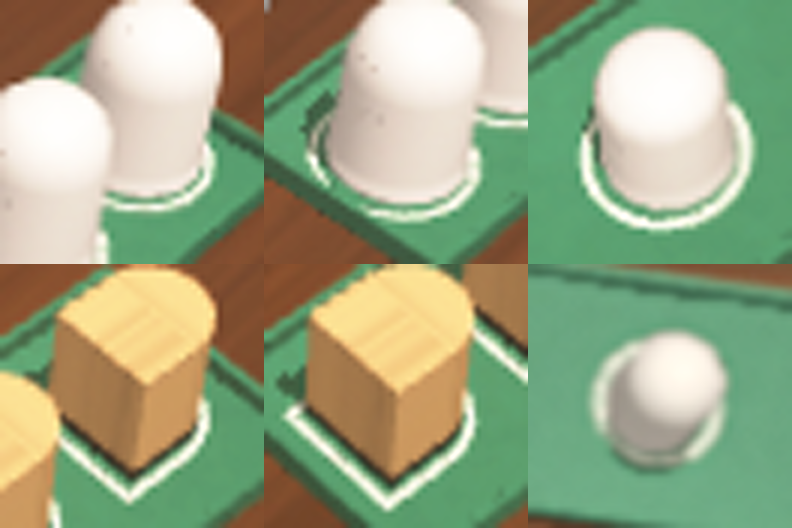

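The zoom shows the large forms and heels slightly toward +y, with wider gaps at lower left; the small form looks near centre. I'll measure this from the visible green gap around the feet alone.

```bash
cat > gap.py <<'E'
from chk import *
import sys
FT=dict(large=circ(.060),small=circ(.044),heel=dshape(.044,.048))
def gap(n,im,k,y):
    T=CT[n][k]; c=tf(np.array([[0,y]]),T)[0]
    pc=proj(n,np.array([[*c,.004]]))[0]; w=26; o=np.round(pc-w).astype(int)
    pa=im[o[1]:o[1]+2*w,o[0]:o[0]+2*w].astype(float); A=pa[...,1]-pa[...,0]; A=np.clip(A,-5,None)
    pp=lambda P,z=.004: np.round(((proj(n,np.c_[P,np.full(len(P),z)])-o+.5)*S-.5)*16).astype(np.int32)
    W=np.zeros((2*w*S,)*2,np.uint8)
    cv2.fillPoly(W,[pp(tf(sh(FT[k]*1.42,y),T))],255,shift=4); cv2.fillPoly(W,[pp(tf(sh(FT[k]*.8,y),T))],0,shift=4)
    if k!='small': cv2.fillConvexPoly(W,sil(n,k,(*tf(np.array([[0,-y]]),T)[0],T[2]),o,0),0,shift=4)
    W=cv2.resize(W,(2*w,2*w),interpolation=cv2.INTER_AREA)>200
    W[:int(round(pc[1]-o[1]))+1]=False
    nd=3 if k=='heel' else 2
    def model(x):
        M=np.full((2*w*S,)*2,255,np.uint8); t=np.array(T)+[x[0]*1e-3,x[1]*1e-3,0]
        for P,v in OUT[k]: cv2.fillPoly(M,[pp(tf(P,t))],255-v,shift=4,lineType=cv2.LINE_AA)
        q=(t[0]+0,t[1]+0); cc=tf(np.array([[0,y]]),t)[0]+x[2:4]*1e-3; yaw=t[2]+(x[4]*.02 if nd==3 else 0)
        cv2.fillConvexPoly(M,cv2.convexHull(np.vstack([pp(tf(FT[k],(*cc,yaw)),z) for z in(.004,.010)])),0,shift=4,lineType=cv2.LINE_AA)
        cv2.fillConvexPoly(M,sil(n,k,(*cc,yaw),o,0),0,shift=4,lineType=cv2.LINE_AA)
        return cv2.GaussianBlur(cv2.resize(M,(2*w,2*w),interpolation=cv2.INTER_AREA).astype(float),(0,0),.5)
    f=lambda x:-np.corrcoef(A[W],model(x)[W])[0,1]+1e-4*(x[0]**2+x[1]**2)
    N=2+nd
    b=min((minimize(f,x0,method='Nelder-Mead',options=dict(initial_simplex=np.vstack([x0,x0+1.5*np.eye(N)]),xatol=.02,fatol=1e-6,maxiter=900)) for x0 in(np.zeros(N),np.r_[0,0,1,1.5,0][:N],np.r_[0,0,-1,-1.5,0][:N])),key=lambda q:q.fun)
    return b.x,-b.fun
if __name__=='__main__':
  for n in("top","scene"):
    im=np.load(f"pics/{n}{sys.argv[1]}.npz")['im']
    for k,y in(('large',.038),('large',-.038),('small',0),('heel',.038),('heel',-.038)):
        x,s=gap(n,im,k,y); print(n,k,y,'ring',x[:2].round(1),'piece-ring',x[2:4].round(1),'yaw',(x[4:]*.02).round(3),round(s,3))
E
python3 gap.py 2
```

```text
top large 0.038 ring [-0.7  0.6] piece-ring [-0.7  1.8] yaw [] 0.922
top large -0.038 ring [-0.5  0.3] piece-ring [-0.8  2.2] yaw [] 0.947
top small 0 ring [-0.1  0. ] piece-ring [-0.4  1.2] yaw [] 0.921
top heel 0.038 ring [-0.5 -0.1] piece-ring [-0.4  2.3] yaw [-0.004] 0.92
top heel -0.038 ring [-0.7 -0.1] piece-ring [-0.8  1.4] yaw [0.02] 0.935
scene large 0.038 ring [-0.2 -0.4] piece-ring [-1.3  3.5] yaw [] 0.965
scene large -0.038 ring [-0.2 -0.2] piece-ring [-0.5  3.5] yaw [] 0.815
scene small 0 ring [-0.1  0.3] piece-ring [-0.2  1.9] yaw [] 0.972
scene heel 0.038 ring [-0.2  0.2] piece-ring [-0.6  2.5] yaw [0.011] 0.962
scene heel -0.038 ring [ 0.1 -0.1] piece-ring [-1.   2.3] yaw [-0.005] 0.974
```

Both cameras agree now: every piece sits about 2 mm too far in +y and about 0.6 mm short in x, which is a robot–camera bias. I'll regrip each piece and shift it.

```bash
cat >> job.py <<'E'
def shift(tray,y,tcp,width,dxy):
    ty=TR[tray]; d=tf(np.array([[0,y]]),ty)[0]; e=d+np.array(dxy)*1e-3; g=tcp+.005; q=Q(ty[2]+H)
    command_gripper(width,40)
    r.reach([*d,tcp+.10],q); r.move_straight([*d,g],speed=.2)
    command_gripper(.02,40); r.move_straight([*d,g+.008],speed=.05); r.move_straight([*e,g+.008],speed=.03)
    s=r.move_straight([*e,g-.001],speed=.025,max_force=6); print(tray,y,s,round(r.read_state()['eef_pos'][2]-g,4))
    r.hold(.2); command_gripper(width); r.move_straight([*e,tcp+.10],speed=.25)
E
python3 - <<'E'
from job import *
shift('small',0,.031,.060,(.3,-1.6))
shift('heel',-.038,.036,.066,(.7,-2.0))
shift('heel',.038,.036,.066,(.5,-2.1))
shift('large',-.038,.039,.074,(.6,-2.4))
shift('large',.038,.039,.074,(.7,-2.4))
r.reach([.163,-.499,.256],Q(.315))
print(r.read_state()['time_s'])
for n in("top","scene"):
    im,d=optics.get_image(n); np.savez(f"pics/{n}3.npz",im=im,d=d)
E
python3 gap.py 3; python3 z.py 3
```

```text
small 0 True 0.0024
heel -0.038 True 0.0019
heel 0.038 True 0.0019
large -0.038 True 0.0024
large 0.038 True 0.0024
73.1167
top large 0.038 ring [-1.5 -0.1] piece-ring [-1.3 -0.8] yaw [] 0.961
top large -0.038 ring [-1.3 -0.1] piece-ring [-1.3  0.1] yaw [] 0.96
top small 0 ring [-0.5 -0.1] piece-ring [-1.4  0.3] yaw [] 0.929
top heel 0.038 ring [-0.6 -0.2] piece-ring [-0.7  0.3] yaw [0.017] 0.924
top heel -0.038 ring [-0.7 -0.2] piece-ring [-0.6  0.4] yaw [0.013] 0.93
scene large 0.038 ring [-0.4  0.3] piece-ring [-0.4  0.6] yaw [] 0.97
scene large -0.038 ring [-0.1 -0.2] piece-ring [0.  1.1] yaw [] 0.833
scene small 0 ring [-0.2  0.3] piece-ring [-0.3  0.8] yaw [] 0.972
scene heel 0.038 ring [-0.2  0.2] piece-ring [-0.3  0.5] yaw [-0.] 0.963
scene heel -0.038 ring [ 0.  -0.2] piece-ring [-0.3  0.4] yaw [-0.007] 0.973
```

View pics/z3.png

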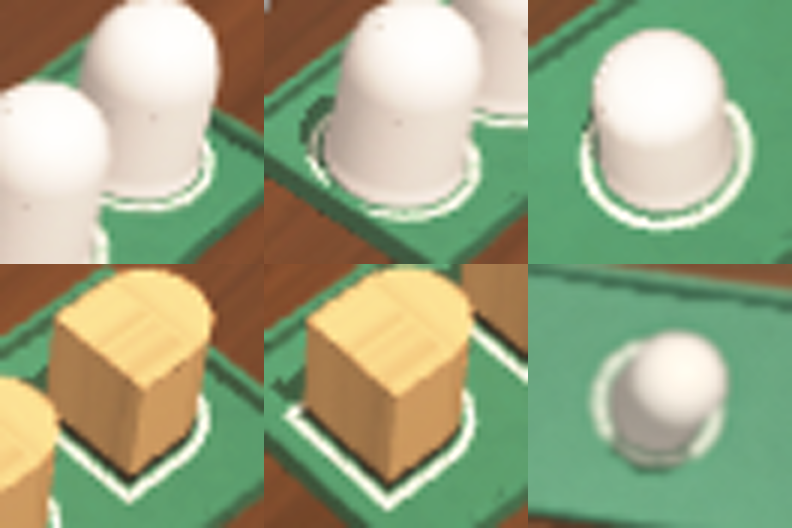

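All the pieces are now inside their outlines with about even gaps, and the residuals are mostly under 1 mm. I'm handing the job in.

```bash
python3 -c "
from workcell import r
print(r.finish_job())"
```

```text
the job is handed in; nothing more can be done
None
```

I handed the job in after about 73 s of robot time: all five pieces stand upright in their matching outlines, measured about 1 mm or less off centre, and the jar and tin were left in place.

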